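Pick the non-slip serving slate by feel and lay it on the sloping stand

ROBOT

A 7-joint arm with a two-finger parallel gripper is mounted at the origin on the work surface. World frame = base frame: x ahead of the robot, y to its left, z up, the work surface at z = 0. Lengths are in m, angles in rad, forces in N, time in s.
With the tool pointing down it reaches from about 0.425 to 0.925 m from the base axis. Payload 6.8 kg.
Tool frame: the origin (TCP) lies midway between the tips of the shut fingers; the grasp point (between the pads) lies 19 mm behind it; z points along the fingers, y is the direction in which the jaws open and shut (so a half turn about z gives the same grasp; the last joint's range is limited). The gripper opens to 88 mm and grips with 3 to 60 N. Pads are 20 mm wide; open, the fingers measure 115 mm over their backs; the gripper's body (75 mm by 178 mm) begins 61 mm behind the grasp point.
Start: joints at [-1.242, 0.477, 0.022, 1.555, -0.011, 1.109, -0.083], TCP at [0.286, 0.612, 0.223] pointing down, gripper open.
Joint ranges: [-2.96, 2.96], [-0.34, 2.1], [-1.41, 1.46], [0.24, 2.44], [-1.37, 4.51], [0.17, 1.92], [-2.96, 2.96]. Speed limits (rad/s): [2.39, 2.39, 3.14, 3.14, 3.14, 3.14, 3.14].

INTERFACE

Orientations are given as a unit quaternion [w, x, y, z].
In Python, from workcell import ctrl gives the robot as it stands.
- The arm moves only by the tool move_arm, never from a script. Its argument "steps" is a list of rows, each a list of 4 numbers: the shift along the tool's x, y, z in mm, then the turn about the tool's z in rad. In form: [[dx, dy, dz, spin], ...]. A call has 1 to 10 rows; each row shifts and turns the commanded pose from where the row before left it, along the tool's axes as they then stand; what a row does not reach is not made up. A row lasts 1/10 s, in which the tool goes at most 50 mm and 8.59 degrees, less where a joint would pass 70% of its speed; a pose out of reach is approached as far as the arm can. A call is refused whole if a number of a shift passes 50 or a number of a turn 0.15, either way. A call with a gripper value outside its range is refused whole. "fingers" is the opening, from 0 (shut) to 1 (fully open), set as the call begins (left out, the last holds). The fingers move at their own pace and stop on an object; "force" is the grip in N (left out, the last holds). Time passes only in rows, so rows that do not move let the fingers close. It gives the time, the measured TCP pose, the force and the opening at its end, in the units of the state.
- ctrl.get_state(): the state, without advancing time (a new reading comes with each control period).
- ctrl.get_image(name): name is "scene" or "top"; returns a dict with "image" (420x560x3 uint8, red, green, blue), "fx", "fy", "cx", "cy" (pixels), "position" and "attitude" of the camera in the world. Camera axes: x right, y down, z forward; pixel columns grow to the right and rows downward; lengths in m; the calibration is good to about 2 mm. A picture is of the moment at which its call begins. There is no depth.
- ctrl.sign_off(): hands the job in, once; it reports no verdict.
The state is a dict: "clock": time; "q": joint angles; "qd": joint speeds; "effort": joint torques, N m; "eef_pos": TCP position; "tcp_rot": TCP orientation; "force": force on the tool from outside, world axes, zero at the start; "ft_torque": the same for the moment, N m; "gripper_width": finger opening in m.
Only numpy, scipy, OpenCV 4.12 (cv2) and the standard library are available. Lean on these libraries where they do the work, as an engineer would, in place of code of your own. Each camera call takes 0.05 s, during which the arm holds its last target. There are 200 camera calls.

TASK

One of the three serving slates has a non-slip underside, the other two are slick underneath; they look alike, so slide them a few centimetres across the counter to feel which one drags hard. Gently lay that one flat in the middle of the sloping display stand, neither dropped nor pressed hard, so that it stays there by itself; a slick one would slide off, and none may, so leave those two lying flat on the counter. Leave the mug, milk bottle and tea box alone.

Things in the scene. Friction and masses are not known exactly. Their poses are not given: they have to be found in the camera images.
- slate_a_center (a point): Loose dark slate serving block, 120 x 64 x 18 mm, about 0.4 kg, lying flat, one of three that look alike. This point is its centre, 9 mm above its underside; x along its length, y across its width (the sides to grip), z up. Pushed level over the counter, a slick one resists with about 0.6 N, the non-slip one with about 4 N; the undersides rub on the stand just as on the counter.
- slate_b_center (a point): Loose dark slate serving block, 120 x 64 x 18 mm, about 0.4 kg, lying flat, one of three that look alike. This point is its centre, 9 mm above its underside; x along its length, y across its width (the sides to grip), z up. Pushed level over the counter, a slick one resists with about 0.6 N, the non-slip one with about 4 N; the undersides rub on the stand just as on the counter.
- slate_c_center (a point): Loose dark slate serving block, 120 x 64 x 18 mm, about 0.4 kg, lying flat, one of three that look alike. This point is its centre, 9 mm above its underside; x along its length, y across its width (the sides to grip), z up. Pushed level over the counter, a slick one resists with about 0.6 N, the non-slip one with about 4 N; the undersides rub on the stand just as on the counter.
- stand: Fixed white-framed display stand, 170 mm deep by 190 mm wide, carrying the sloping wooden panel; 16 mm high at its low edge, which faces roughly towards the robot, and 105 mm at its high far edge. Origin on the counter under its centre; x points horizontally from the low edge to the high edge, z up. Its panel has no lip or stop.
- panel: The stand's plain wooden sloping board, 190 by 190 mm, sloped 28 degrees. Origin at the centre of its upper face (61 mm above the counter); x points up the slope, y level across it, z square out of the face.
- mug: White mug, 80 mm across and 85 mm high, loose on the counter; origin at the centre of its underside. To be left alone.
- milk: White milk bottle, 70 mm across and 190 mm high, loose on the counter; origin at the centre of its underside. To be left alone.
- tea_box: Dark wooden tea box, 90 x 200 x 60 mm, loose on the counter; origin at the centre of its underside. To be left alone.
Things that resemble listed ones, but are neither listed nor needed, are in the scene too. What is shaped like the part that bears slate_a_center but pink or red is not meant.

How it is judged:
By the outcome, as a careful person would: the job done as asked, in the order asked, and still so for the second after the job is handed in, with the robot touching nothing.
It also fails if it takes over 54 s, if anything falls off the work surface, if the arm or the gripper's body presses on something with over 40 N, if the wrist force passes 120 N, or if a joint passes its speed limit or range.

## Working session

There is one attempt and no reset: what is moved stays moved. The work goes in short steps, Python scripts to look and compute and a tool call to move; the robot and the scene stay as the last step left them, time stands still between calls to the robot, and variables do not carry over. Pictures are saved under pics/ and viewed, about 8 in all and at most 12, crops included, and the job is handed in when it is done.

Besides the shell and the picture viewer there is one more tool, called after "Emit:" as name([rows], argument=value, ...), one row to a line, values as JSON. move_arm: Moves the arm, as the interface text tells. Its arguments: {"type":"object","properties":{"steps":{"type":"array","items":{"type":"array","items":{"type":"number"}}},"fingers":{"type":"number"},"force":{"type":"number"}},"required":["steps"]}

```bash
mkdir -p pics; cat > h.py <<'E'
import numpy as np, cv2, json
from workcell import ctrl
from scipy.spatial.transform import Rotation as R
def snap(n,f):
    d=ctrl.get_image(n); cv2.imwrite(f'pics/{f}.png',d['image'][:,:,::-1]); 
    np.save(f'pics/{f}.npy',{k:v for k,v in d.items()},allow_pickle=True); return d
def rot(d):
    a=np.array(d['attitude'],float)
    return a if a.shape==(3,3) else R.from_quat(a[[1,2,3,0]]).as_matrix()
def px2w(d,u,v,z):
    r=rot(d)@np.array([(u-d['cx'])/d['fx'],(v-d['cy'])/d['fy'],1]); p=np.array(d['position'])
    return p+r*(z-p[2])/r[2]
def w2px(d,P):
    c=(np.atleast_2d(P)-d['position'])@rot(d); return np.c_[c[:,0]/c[:,2]*d['fx']+d['cx'],c[:,1]/c[:,2]*d['fy']+d['cy']]
E
python3 - <<'E'
from h import *
for n in('top','scene'):
    d=snap(n,n+'0'); print(n,d['position'],d['attitude'],d['fx'],d['cx'],d['cy'])
s=ctrl.get_state();print(s)
E
```

```text
top [0.42357995 0.17394853 1.09945829] [ 0.05836514 -0.7010565   0.7091897  -0.04651086] 407.9407726391322 278.4919393886998 215.12534008309217
scene [0.9215392  0.85476679 1.11054397] [-0.07125557  0.23371347  0.91836923 -0.31128543] 481.2844308719056 280.0254313239171 210.45056673273643
{'clock': 0.1, 'q': array([-1.2421115 ,  0.47773787,  0.02230862,  1.55633123, -0.01147993,
        1.10928408, -0.08308801]), 'qd': array([-0.00036851, -0.00066295,  0.00022426, -0.00277675, -0.00114642,
        0.00071204, -0.00010472]), 'effort': array([ 3.97132215e-03, -5.84084237e+01,  1.53969090e+00, -2.73312110e+01,
       -5.41899714e-02,  1.31084924e-02,  3.17468982e-05]), 'eef_pos': array([0.28531403, 0.61114631, 0.2217736 ]), 'tcp_rot': array([-1.17169353e-04,  2.16625565e-01,  9.76254423e-01, -8.07904648e-04]), 'force': array([-0.43158   ,  0.40225628,  1.00992836]), 'ft_torque': array([0.05510299, 0.00618698, 0.00744332]), 'gripper_width': 0.0877155534258456}
```

View pics/top0.png

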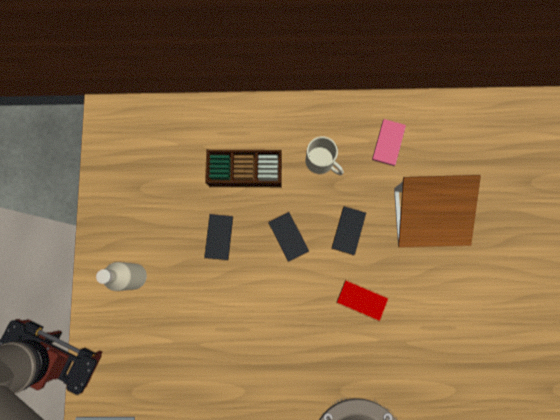

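View pics/scene0.png

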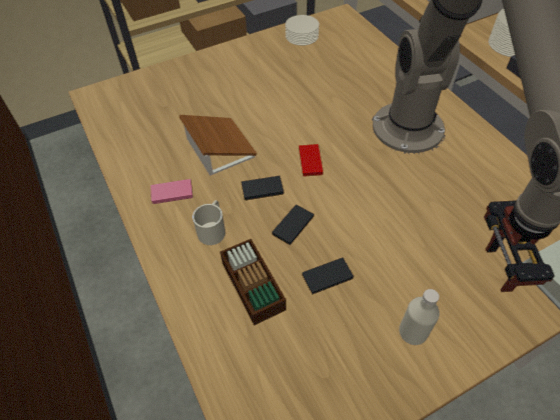

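The top view shows three dark slates at about (219,237), (288,236) and (349,231), with the stand at (439,211), the mug at (322,155), the tea box at (244,168) and the milk at (125,277). The red and pink blocks are decoys. Next I'll measure.

```bash
python3 - <<'E'
from h import *
d=np.load('pics/top0.npy',allow_pickle=True).item(); im=d['image'].astype(int)
m=(im.max(2)<75).astype(np.uint8); m[:195]=0;m[265:]=0
n,l,st,c=cv2.connectedComponentsWithStats(m)
for i in range(1,n):
    if st[i,4]<300: continue
    ct=cv2.findContours((l==i).astype(np.uint8),0,2)[0][0]
    b=cv2.boxPoints(cv2.minAreaRect(ct)); 
    w=np.array([px2w(d,u,v,.018)[:2] for u,v in b]); e=[w[1]-w[0],w[2]-w[1]]; L=[np.linalg.norm(x) for x in e]
    k=int(L[1]>L[0]); print(c[i],st[i,4],'centre',w.mean(0).round(4),'size',np.round(L,3),'yaw',np.degrees(np.arctan2(e[k][1],e[k][0])).round(1)%180)
for name,(u,v,z) in dict(mug=(322,150,.085),milkcap=(103,277,.19),tea1=(206,151,.06),tea2=(281,151,.06),tea3=(281,187,.06),tea4=(206,185,.06)).items(): print(name,px2w(d,u,v,z).round(3))
# panel corners: fit pose
from scipy.optimize import least_squares
def corners(p):
    x,y,t=p; M=R.from_euler('z',t).as_matrix()@R.from_euler('y',-28,degrees=True).as_matrix()
    return np.array([x,y,.061])+np.array([[-.095,-.095,0],[-.095,.095,0],[.095,.095,0],[.095,-.095,0]])@M.T
obs=np.array([[472,245],[400,247],[403,177],[480,175]]) # right-low,left-low,left-high,right-high
for t0 in(0,-.5):
    r=least_squares(lambda p:(w2px(d,corners(p))-obs).ravel(),[.6,-.2,t0]); print('panel',r.x.round(4),'res',r.fun.round(1))
d2=np.load('pics/scene0.npy',allow_pickle=True).item(); print('scene proj',w2px(d2,corners(r.x)).round())
# upscale crop
cv2.imwrite('pics/crop0.png',cv2.resize(d['image'][130:300,180:500,::-1],None,fx=2.5,fy=2.5,interpolation=cv2.INTER_CUBIC))
E
```

```text
[348.39779559 230.34569138] 998 centre [0.5426 0.0057] size [0.117 0.062] yaw 162.8
[288.12360689 236.41033435] 987 centre [0.5289 0.1665] size [0.06  0.116] yaw 25.5
[218.40840841 236.83883884] 999 centre [0.5299 0.352 ] size [0.117 0.063] yaw 174.2
mug [0.743 0.077 0.085]
milkcap [0.426 0.58  0.19 ]
tea1 [0.753 0.381 0.06 ]
tea2 [0.75  0.182 0.06 ]
tea3 [0.653 0.183 0.06 ]
tea4 [0.661 0.379 0.06 ]
panel [ 0.5816 -0.2193  0.0279] res [-0.4 -0.3 -0.7  0.5  0.6  0.5  0.5 -0.7]
panel [ 0.5816 -0.2193  0.0279] res [-0.4 -0.3 -0.7  0.5  0.6  0.5  0.5 -0.7]
scene proj [[230. 116.]
 [257. 151.]
 [204. 151.]
 [179. 113.]]
```

View pics/crop0.png

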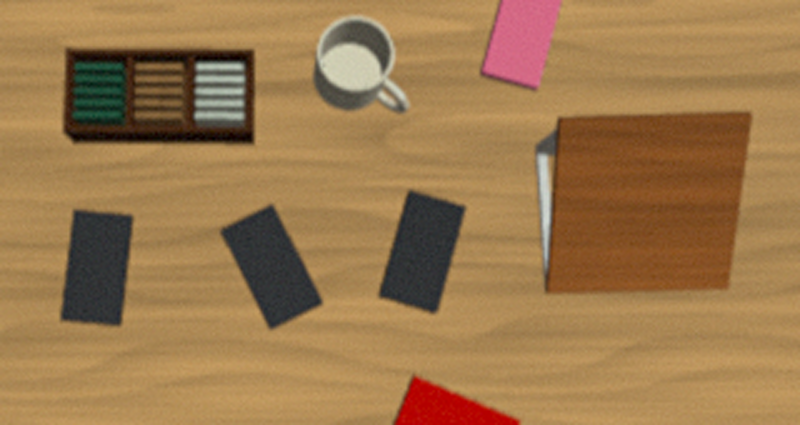

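Panel fit residuals are under 1 px and the slates measure about 117x62 mm, so these numbers will do. Next is a helper that turns a target into tool-axis moves.

```bash
cat >> h.py <<'E'
def go(x,y,z,yaw):
    s=ctrl.get_state(); q=np.array(s['tcp_rot']); M=R.from_quat(q[[1,2,3,0]]).as_matrix()
    cy=np.degrees(np.arctan2(M[1,0],M[0,0])); sp=(cy-yaw+180)%360-180
    a=np.radians(cy-sp); M2=M@R.from_euler('z',np.radians(sp)).as_matrix()
    dv=np.array([x,y,z])-s['eef_pos']
    print('t',s['clock'],'pos',s['eef_pos'].round(4),'yaw',round(cy,1),'zaxis',M[:,2].round(3),'F',s['force'].round(2),'w',round(s['gripper_width'],4),'q7',round(s['q'][6],2))
    print('spin',round(np.radians(sp),3),'then tool-shift mm',(M2.T@dv*1000).round(1))
def st():
    s=ctrl.get_state();q=np.array(s['tcp_rot']);M=R.from_quat(q[[1,2,3,0]]).as_matrix()
    print('t',s['clock'],s['eef_pos'].round(4),'F world',s['force'].round(2),'F tool',(M.T@s['force']).round(2),'w',round(s['gripper_width'],4))
E
python3 -c "
from h import *
go(.5299,.352,.06,174.2)"
```

```text
t 0.1 pos [0.2853 0.6111 0.2218] yaw 155.0 zaxis [-0.001 -0.002 -1.   ] F [-0.43  0.4   1.01] w 0.0877 q7 -0.08
spin -0.335 then tool-shift mm [-269.6 -232.8  162. ]
```

Emit:
move_arm([
  [0, 0, -15, -0.12],
  [0, 0, -15, -0.12],
  [0, 0, 0, -0.095],
  [-33, -29, 0, 0],
  [-33, -29, 0, 0],
  [-33, -29, 0, 0],
  [-34, -29, 0, 0],
  [-34, -29, 0, 0],
  [-34, -29, 0, 0],
  [-34, -29, 0, 0],
], fingers=1, force=8)

```text
clock: 1.1
eef_pos: [0.4995, 0.3842, 0.2523]
tcp_rot: [-0.0, 0.051, 0.999, -0.0]
force: [0.7, 1.1, 0.0]
gripper_width: 0.0878
```

Emit:
move_arm([
  [-34, -29, 0, 0],
  [0, 0, 40, 0],
  [0, 0, 40, 0],
  [0, 0, 40, 0],
  [0, 0, 30, 0],
  [0, 0, 0, 0],
  [0, 0, 0, 0],
])

```text
clock: 1.8
eef_pos: [0.5296, 0.3535, 0.1028]
tcp_rot: [-0.0, 0.051, 0.999, -0.0]
force: [-0.5, -0.2, -0.1]
gripper_width: 0.088
```

```bash
python3 -c "
from h import *
go(.5299,.352,.008,174.2)
snap('top','t1')
cv2.imwrite('pics/t1c.png',cv2.resize(cv2.imread('pics/t1.png')[150:310,140:300],None,fx=3,fy=3))"
```

```text
t 1.8 pos [0.5296 0.3535 0.1028] yaw 174.2 zaxis [-0.001 -0.001 -1.   ] F [-0.48 -0.18 -0.14] w 0.088 q7 0.81
spin -0.001 then tool-shift mm [-0.5 -1.4 94.8]
```

View pics/t1c.png

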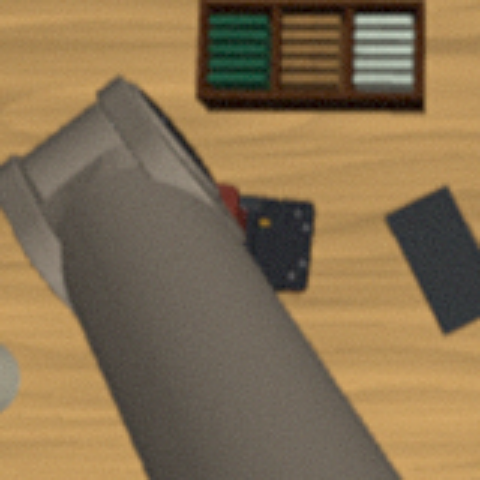

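The gripper sits over slate A, lined up but hiding it. The 12 mm margins on each side are enough. I'll descend, close lightly and drag.

Emit:
move_arm([
  [0, -1, 45, 0],
  [0, 0, 35, 0],
  [0, 0, 15, 0],
  [0, 0, 0, 0],
  [0, 0, 0, 0],
])

```text
clock: 2.35
eef_pos: [0.5308, 0.3534, 0.0096]
tcp_rot: [0.001, 0.051, 0.999, 0.001]
force: [0.8, -0.1, -0.0]
gripper_width: 0.0878
```

Emit:
move_arm([
  [0, 0, 0, 0],
  [0, 0, 0, 0],
  [0, 0, 0, 0],
  [0, 0, 0, 0],
  [0, 0, 0, 0],
  [0, 0, 0, 0],
], fingers=0, force=8)

```text
clock: 2.95
eef_pos: [0.53, 0.353, 0.0086]
tcp_rot: [0.001, 0.051, 0.999, 0.001]
force: [-0.5, -0.6, 5.9]
gripper_width: 0.0638
```

```bash
python3 -c "
from h import *
st()"
```

```text
t 2.95 [0.53   0.353  0.0086] F world [-0.53 -0.56  5.92] F tool [ 0.47 -0.6  -5.93] w 0.0638
```

Emit:
move_arm([
  [5, 0, 0, 0],
  [5, 0, 0, 0],
  [5, 0, 0, 0],
  [5, 0, 0, 0],
  [5, 0, 0, 0],
  [5, 0, 0, 0],
])

```text
clock: 3.55
eef_pos: [0.5008, 0.356, 0.0086]
tcp_rot: [0.001, 0.051, 0.999, 0.001]
force: [3.5, -0.8, 5.6]
gripper_width: 0.064
```

```bash
python3 -c "
from h import *
st()"
```

```text
t 3.55 [0.5008 0.356  0.0086] F world [ 3.52 -0.76  5.57] F tool [-3.59 -0.39 -5.56] w 0.064
```

Emit:
move_arm([
  [-5, 0, 0, 0],
  [-5, 0, 0, 0],
  [-5, 0, 0, 0],
  [-5, 0, 0, 0],
  [-5, 0, 0, 0],
  [-5, 0, 0, 0],
])

```text
clock: 4.15
eef_pos: [0.5279, 0.3537, 0.0084]
tcp_rot: [-0.001, 0.05, 0.999, 0.0]
force: [-4.4, 0.2, 10.1]
gripper_width: 0.0639
```

```bash
python3 -c "
from h import *
st()"
```

```text
t 4.15 [0.5279 0.3537 0.0084] F world [-4.45  0.17 10.14] F tool [  4.46  -0.27 -10.13] w 0.0639
```

The vertical preload from the grip (6–10 N) confuses the reading. I'll do a clean push instead, with the jaws open and one finger pushing sideways.

Emit:
move_arm([
  [0, 0, 0, 0],
  [0, 0, 0, 0],
  [0, 0, 0, 0],
  [0, 0, 0, 0],
  [0, 0, 0, 0],
], fingers=1)

```text
clock: 4.65
eef_pos: [0.5292, 0.3524, 0.0074]
tcp_rot: [-0.0, 0.051, 0.999, -0.0]
force: [0.4, 0.5, -0.2]
gripper_width: 0.0878
```

Emit:
move_arm([
  [0, 6, 0, 0],
  [0, 6, 0, 0],
  [0, 5, 0, 0],
  [0, 5, 0, 0],
  [0, 5, 0, 0],
  [0, 5, 0, 0],
])

```text
clock: 5.25
eef_pos: [0.5328, 0.3845, 0.0077]
tcp_rot: [-0.0, 0.051, 0.999, -0.0]
force: [-0.5, -1.5, 1.9]
gripper_width: 0.0876
```

Emit:
move_arm([
  [0, 5, 0, 0],
])

```text
clock: 5.35
eef_pos: [0.5333, 0.3896, 0.0077]
tcp_rot: [0.0, 0.051, 0.999, -0.0]
force: [0.4, -1.2, 1.5]
gripper_width: 0.0879
```

Emit:
move_arm([
  [0, 5, 0, 0],
])

```text
clock: 5.45
eef_pos: [0.5338, 0.3946, 0.0077]
tcp_rot: [0.0, 0.051, 0.999, -0.0]
force: [-0.3, -1.9, 1.4]
gripper_width: 0.0881
```

Emit:
move_arm([
  [0, 5, 0, 0],
])

```text
clock: 5.55
eef_pos: [0.5343, 0.3996, 0.0076]
tcp_rot: [-0.0, 0.051, 0.999, -0.0]
force: [0.5, -0.4, 2.3]
gripper_width: 0.088
```

```bash
python3 -c "
from h import *
st()"
```

```text
t 5.55 [0.5343 0.3996 0.0076] F world [ 0.47 -0.35  2.34] F tool [-0.5  -0.3  -2.34] w 0.088
```

Slate A resists with only about 1.2 N, so it's slick. Next is the middle slate.

Emit:
move_arm([
  [0, -8, 0, 0],
  [0, 0, -35, 0],
  [0, 0, -35, 0],
  [0, 0, 0, -0.15],
  [0, 0, 0, -0.15],
  [0, 0, 0, -0.15],
  [0, 0, 0, -0.1],
  [0, 0, 0, 0],
])

```text
clock: 6.35
eef_pos: [0.5335, 0.3908, 0.0776]
tcp_rot: [-0.0, -0.222, 0.975, 0.0]
force: [0.1, 0.0, 0.2]
gripper_width: 0.0876
```

```bash
python3 -c "
from h import *
go(.5289,.1665,.008,205.5)"
```

```text
t 6.35 pos [0.5335 0.3908 0.0776] yaw -154.3 zaxis [-0.     0.001 -1.   ] F [0.07 0.01 0.21] w 0.0876 q7 1.24
spin 0.003 then tool-shift mm [ 100.7 -200.5   69.5]
```

Emit:
move_arm([
  [20, -40, 0, 0],
  [20, -40, 0, 0],
  [20, -40, 0, 0],
  [20, -40, 0, 0],
  [20, -40, 0, 0],
  [0, 0, 0, 0],
  [0, 0, 35, 0],
  [0, 0, 34, 0],
  [0, 0, 0, 0],
  [0, 0, 0, 0],
])

```text
clock: 7.35
eef_pos: [0.5297, 0.1681, 0.0088]
tcp_rot: [-0.001, -0.222, 0.975, 0.0]
force: [-0.2, 0.6, 0.1]
gripper_width: 0.0877
```

Emit:
move_arm([
  [0, 6, 0, 0],
  [0, 6, 0, 0],
  [0, 5, 0, 0],
  [0, 5, 0, 0],
  [0, 5, 0, 0],
  [0, 5, 0, 0],
])

```text
clock: 7.95
eef_pos: [0.5181, 0.1952, 0.0102]
tcp_rot: [0.002, -0.221, 0.975, -0.001]
force: [2.7, -6.6, 4.1]
gripper_width: 0.0877
```

Emit:
move_arm([
  [0, 5, 0, 0],
])

```text
clock: 8.05
eef_pos: [0.5159, 0.1997, 0.0102]
tcp_rot: [0.002, -0.221, 0.975, -0.001]
force: [1.8, -6.2, 4.3]
gripper_width: 0.0879
```

Emit:
move_arm([
  [0, 5, 0, 0],
])

```text
clock: 8.15
eef_pos: [0.5137, 0.2042, 0.0101]
tcp_rot: [0.002, -0.221, 0.975, -0.001]
force: [3.1, -6.3, 5.4]
gripper_width: 0.088
```

```bash
python3 -c "
from h import *
st()"
```

```text
t 8.15 [0.5137 0.2042 0.0101] F world [ 3.12 -6.29  5.44] F tool [-0.12 -7.03 -5.42] w 0.088
```

Slate B resists with about 7 N, against about 1.2 N for A, so B is the non-slip one. I'll centre on it, grip and lift.

Emit:
move_arm([
  [0, -12, 0, 0],
  [0, 0, 0, 0],
])

```text
clock: 8.35
eef_pos: [0.5177, 0.1936, 0.0092]
tcp_rot: [0.0, -0.221, 0.975, -0.0]
force: [-0.9, -0.4, 0.2]
gripper_width: 0.0876
```

Emit:
move_arm([
  [0, 0, 0, 0],
  [0, 0, 0, 0],
  [0, 0, 0, 0],
  [0, 0, 0, 0],
  [0, 0, 0, 0],
  [0, 0, 0, 0],
], fingers=0, force=9)

```text
clock: 8.95
eef_pos: [0.5169, 0.1947, 0.0086]
tcp_rot: [-0.0, -0.222, 0.975, -0.0]
force: [-0.0, -0.4, -0.3]
gripper_width: 0.0639
```

Emit:
move_arm([
  [0, 0, -10, 0],
  [0, 0, -20, 0],
  [0, 0, -30, 0],
  [0, 0, -40, 0],
  [0, 0, -40, 0],
  [0, 0, -30, 0],
  [0, 0, 0, 0],
  [0, 0, 0, 0],
  [0, 0, 0, 0],
])

```text
clock: 9.85
eef_pos: [0.5155, 0.1942, 0.1767]
tcp_rot: [-0.002, -0.222, 0.975, -0.0]
force: [-0.1, 0.1, -4.0]
gripper_width: 0.064
```

```bash
python3 -c "
from h import *
go(.582,-.219,.17,181.6)
d=snap('scene','s1')
cv2.imwrite('pics/s1c.png',cv2.resize(cv2.imread('pics/s1.png')[80:330,150:430],None,fx=2.6,fy=2.4))"
```

```text
t 9.85 pos [0.5155 0.1942 0.1767] yaw -154.3 zaxis [-0.003 -0.002 -1.   ] F [-0.07  0.06 -4.  ] w 0.064 q7 1.51
spin 0.421 then tool-shift mm [ -55.  -414.8    7.1]
```

View pics/s1c.png

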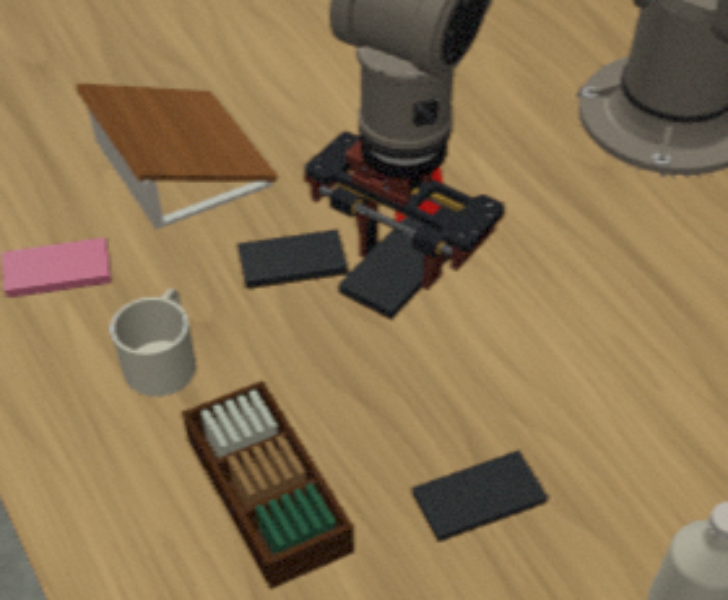

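Slate B is held level and the sensor shows its weight (4 N). In the picture the stand matches the fit to within about 4 px. I'll carry it over the panel. The pads let the slate pivot about the jaw axis, so the uphill end should touch first and the slate swing flat as I lower straight down.

Emit:
move_arm([
  [0, 0, 0, 0.1],
  [0, 0, 0, 0.12],
  [0, 0, 0, 0.12],
  [0, 0, 0, 0.081],
  [-4, -20, 0, 0],
  [-5, -35, 0, 0],
  [-6, -45, 0, 0],
  [-6, -45, 0, 0],
  [-6, -45, 0, 0],
  [-6, -45, 0, 0],
])

```text
clock: 10.9
eef_pos: [0.5553, -0.0409, 0.1769]
tcp_rot: [-0.002, -0.014, 1.0, -0.0]
force: [0.1, -0.9, -4.6]
gripper_width: 0.0641
```

Emit:
move_arm([
  [-6, -45, 0, 0],
  [-6, -45, 0, 0],
  [-4, -40, 0, 0],
  [0, -30, 0, 0],
  [0, -20, 0, 0],
  [0, 0, 0, 0],
  [0, 0, 0, 0],
  [0, 0, 0, 0],
])

```text
clock: 11.7
eef_pos: [0.577, -0.2169, 0.1775]
tcp_rot: [-0.001, -0.015, 1.0, 0.001]
force: [0.9, 0.9, -3.6]
gripper_width: 0.0638
```

```bash
python3 -c "
from h import *
go(.576,-.219,.115,181.6)"
```

```text
t 11.7 pos [ 0.577  -0.2169  0.1775] yaw -178.3 zaxis [-0.002  0.001 -1.   ] F [ 0.91  0.87 -3.56] w 0.0638 q7 1.92
spin 0.001 then tool-shift mm [ 0.9 -2.1 62.5]
```

Next I'll lower to 112 mm, then creep down watching the force.

Emit:
move_arm([
  [1, -2, 20, 0],
  [0, 0, 20, 0],
  [0, 0, 15, 0],
  [0, 0, 8, 0],
  [0, 0, 3, 0],
  [0, 0, 0, 0],
  [0, 0, 0, 0],
])

```text
clock: 12.4
eef_pos: [0.5769, -0.2209, 0.1134]
tcp_rot: [0.001, -0.014, 1.0, -0.0]
force: [-0.2, 0.0, -3.9]
gripper_width: 0.0639
```

Emit:
move_arm([
  [0, 0, 2, 0],
  [0, 0, 2, 0],
  [0, 0, 2, 0],
  [0, 0, 2, 0],
])

```text
clock: 12.8
eef_pos: [0.5763, -0.2208, 0.1046]
tcp_rot: [0.0, -0.014, 1.0, 0.0]
force: [0.9, -0.4, -4.7]
gripper_width: 0.0639
```

Emit:
move_arm([
  [0, 0, 2, 0],
  [0, 0, 2, 0],
  [0, 0, 1, 0],
])

```text
clock: 13.1
eef_pos: [0.5762, -0.2207, 0.0993]
tcp_rot: [-0.0, -0.014, 1.0, 0.0]
force: [0.0, 0.1, -4.4]
gripper_width: 0.0638
```

Emit:
move_arm([
  [0, 0, 1, 0],
  [0, 0, 1, 0],
  [0, 0, 1, 0],
])

```text
clock: 13.4
eef_pos: [0.5764, -0.2208, 0.0966]
tcp_rot: [0.0, -0.014, 1.0, -0.0]
force: [-0.6, 1.1, -3.9]
gripper_width: 0.0641
```

Emit:
move_arm([
  [0, 0, 1, 0],
  [0, 0, 1, 0],
  [0, 0, 1, 0],
])

```text
clock: 13.7
eef_pos: [0.576, -0.2208, 0.0936]
tcp_rot: [-0.0, -0.014, 1.0, 0.0]
force: [-1.6, 0.1, -3.1]
gripper_width: 0.064
```

Emit:
move_arm([
  [0, 0, 1, 0],
  [0, 0, 1, 0],
  [0, 0, 1, 0],
])

```text
clock: 14.0
eef_pos: [0.5758, -0.2208, 0.0904]
tcp_rot: [-0.0, -0.014, 1.0, 0.0]
force: [-2.9, 0.5, -2.0]
gripper_width: 0.0643
```

```bash
python3 -c "
from h import *
st()
d=snap('scene','s2')
cv2.imwrite('pics/s2c.png',cv2.resize(cv2.imread('pics/s2.png')[40:200,140:340],None,fx=3.5,fy=3.5,interpolation=2))"
```

```text
t 14.0 [ 0.5758 -0.2208  0.0904] F world [-2.85  0.54 -1.96] F tool [2.83 0.62 1.96] w 0.0643
```

View pics/s2c.png

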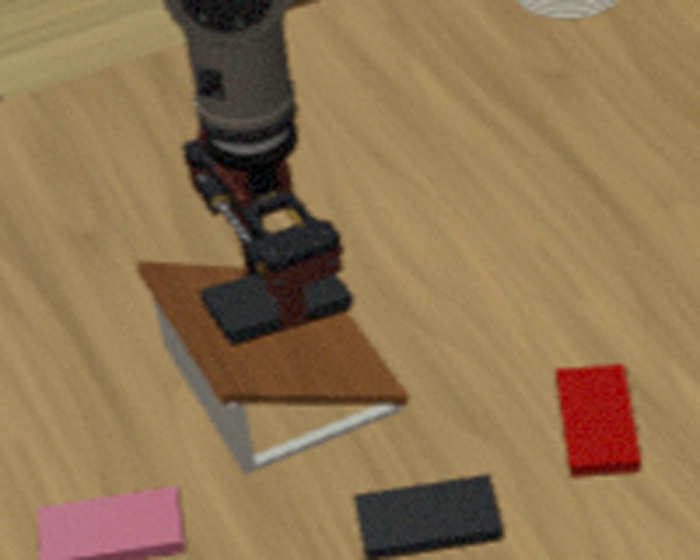

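The uphill end touches at TCP z of about 96 mm, and the slate is pivoting under a few newtons. I'll keep lowering gently.

Emit:
move_arm([
  [0, 0, 1, 0],
  [0, 0, 1, 0],
  [0, 0, 1, 0],
  [0, 0, 0, 0],
])

```text
clock: 14.45
eef_pos: [0.5762, -0.2208, 0.0874]
tcp_rot: [-0.0, -0.014, 1.0, 0.0]
force: [-0.9, -0.5, -4.4]
gripper_width: 0.0636
```

Emit:
move_arm([
  [0, 0, 1, 0],
  [0, 0, 1, 0],
  [0, 0, 1, 0],
  [0, 0, 0, 0],
])

```text
clock: 14.85
eef_pos: [0.5766, -0.2208, 0.0846]
tcp_rot: [0.0, -0.014, 1.0, -0.0]
force: [-1.7, 0.4, -3.6]
gripper_width: 0.064
```

Emit:
move_arm([
  [0, 0, 1, 0],
  [0, 0, 1, 0],
  [0, 0, 1, 0],
  [0, 0, 0, 0],
])

```text
clock: 15.25
eef_pos: [0.5767, -0.2208, 0.0817]
tcp_rot: [0.0, -0.014, 1.0, -0.0]
force: [-0.2, 0.1, -4.0]
gripper_width: 0.064
```

Emit:
move_arm([
  [0, 0, 1, 0],
  [0, 0, 1, 0],
  [0, 0, 1, 0],
  [0, 0, 1, 0],
  [0, 0, 0, 0],
])

```text
clock: 15.75
eef_pos: [0.5764, -0.2207, 0.0775]
tcp_rot: [0.0, -0.014, 1.0, 0.0]
force: [-0.4, 0.4, -3.7]
gripper_width: 0.0638
```

Emit:
move_arm([
  [0, 0, 1, 0],
  [0, 0, 1, 0],
  [0, 0, 0, 0],
])

```text
clock: 16.05
eef_pos: [0.5762, -0.2207, 0.0755]
tcp_rot: [-0.0, -0.014, 1.0, 0.0]
force: [0.4, 0.2, -3.1]
gripper_width: 0.0639
```

Emit:
move_arm([
  [0, 0, 1, 0],
  [0, 0, 1, 0],
  [0, 0, 0, 0],
])

```text
clock: 16.35
eef_pos: [0.5762, -0.2207, 0.0735]
tcp_rot: [-0.0, -0.014, 1.0, 0.0]
force: [-0.3, 0.2, -3.1]
gripper_width: 0.0641
```

```bash
python3 -c "
from h import *
st()
d=snap('scene','s3')
cv2.imwrite('pics/s3c.png',cv2.resize(cv2.imread('pics/s3.png')[90:180,160:290],None,fx=6,fy=6,interpolation=2))"
```

```text
t 16.35 [ 0.5762 -0.2207  0.0735] F world [-0.31  0.22 -3.06] F tool [0.31 0.23 3.07] w 0.0641
```

View pics/s3c.png

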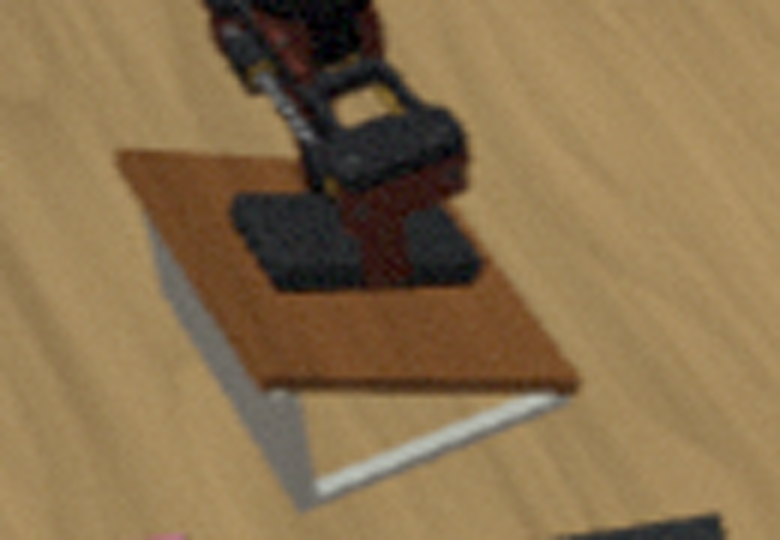

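The slate's near edge now runs almost parallel to the panel edge, so it's nearly flat. I'll lower until the panel carries its weight.

Emit:
move_arm([
  [0, 0, 1, 0],
  [0, 0, 0, 0],
  [0, 0, 0, 0],
])

```text
clock: 16.7
eef_pos: [0.5763, -0.2207, 0.0726]
tcp_rot: [-0.0, -0.014, 1.0, 0.0]
force: [0.2, -0.4, -3.4]
gripper_width: 0.0637
```

Emit:
move_arm([
  [0, 0, 1, 0],
  [0, 0, 0, 0],
  [0, 0, 0, 0],
])

```text
clock: 17.0
eef_pos: [0.5763, -0.2208, 0.0716]
tcp_rot: [-0.0, -0.014, 1.0, 0.0]
force: [0.6, 0.2, -3.0]
gripper_width: 0.0637
```

Emit:
move_arm([
  [0, 0, 1, 0],
  [0, 0, 0, 0],
  [0, 0, 0, 0],
])

```text
clock: 17.3
eef_pos: [0.5763, -0.2208, 0.0706]
tcp_rot: [-0.0, -0.014, 1.0, 0.0]
force: [0.5, 0.5, -3.7]
gripper_width: 0.0638
```

Emit:
move_arm([
  [0, 0, 1, 0],
  [0, 0, 0, 0],
  [0, 0, 0, 0],
])

```text
clock: 17.6
eef_pos: [0.5763, -0.2208, 0.0696]
tcp_rot: [-0.0, -0.014, 1.0, 0.0]
force: [-0.0, -0.7, -3.2]
gripper_width: 0.0637
```

Emit:
move_arm([
  [0, 0, 1, 0],
  [0, 0, 0, 0],
  [0, 0, 0, 0],
])

```text
clock: 17.9
eef_pos: [0.5764, -0.2208, 0.0693]
tcp_rot: [0.0, -0.014, 1.0, 0.0]
force: [-3.2, 1.4, 6.4]
gripper_width: 0.0637
```

Emit:
move_arm([
  [0, 0, 1, 0],
  [0, 0, 0, 0],
  [0, 0, 0, 0],
])

```text
clock: 18.2
eef_pos: [0.5768, -0.2207, 0.069]
tcp_rot: [0.0, -0.014, 1.0, 0.0]
force: [-3.3, 1.6, 10.3]
gripper_width: 0.0637
```

It seats at 69.3 mm, with the force along the panel normal. I'll ease off 1.5 mm, then open.

Emit:
move_arm([
  [0, 0, -1, 0],
  [0, 0, -0.5, 0],
  [0, 0, 0, 0],
  [0, 0, 0, 0],
])

```text
clock: 18.6
eef_pos: [0.5759, -0.2207, 0.0686]
tcp_rot: [-0.0, -0.014, 1.0, 0.0]
force: [0.4, 0.8, -4.0]
gripper_width: 0.0636
```

```bash
python3 -c "
from h import *
st()
d=snap('scene','s4')
cv2.imwrite('pics/s4c.png',cv2.resize(cv2.imread('pics/s4.png')[90:180,160:290],None,fx=6,fy=6,interpolation=2))"
```

```text
t 18.6 [ 0.5759 -0.2207  0.0686] F world [ 0.43  0.84 -4.03] F tool [-0.45  0.83  4.03] w 0.0636
```

View pics/s4c.png

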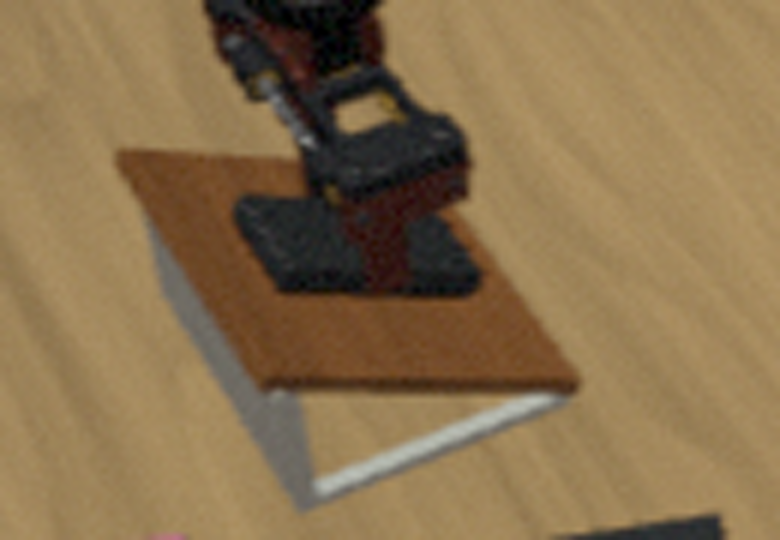

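The slate is parallel to the panel and just unloaded. I'll lower it a touch until the force is near zero, then release.

Emit:
move_arm([
  [0, 0, 0.7, 0],
  [0, 0, 0, 0],
  [0, 0, 0, 0],
])

```text
clock: 18.95
eef_pos: [0.576, -0.2208, 0.0686]
tcp_rot: [-0.0, -0.014, 1.0, 0.0]
force: [-3.1, 0.9, 2.3]
gripper_width: 0.064
```

Emit:
move_arm([
  [0, 0, 0, 0],
  [0, 0, 0, 0],
  [0, 0, 0, 0],
  [0, 0, 0, 0],
  [0, 0, 0, 0],
  [0, 0, 0, 0],
], fingers=1)

```text
clock: 19.55
eef_pos: [0.5764, -0.2208, 0.0685]
tcp_rot: [0.0, -0.014, 1.0, -0.0]
force: [0.2, 1.0, 1.1]
gripper_width: 0.088
```

Emit:
move_arm([
  [0, 0, -5, 0],
  [0, 0, -15, 0],
  [0, 0, -30, 0],
  [0, 0, -40, 0],
  [0, 0, -40, 0],
  [0, 0, -40, 0],
  [0, 0, 0, 0],
])

```text
clock: 20.25
eef_pos: [0.5795, -0.2222, 0.2462]
tcp_rot: [0.006, -0.013, 1.0, -0.002]
force: [0.7, -0.8, -0.0]
gripper_width: 0.0878
```

Emit:
move_arm([
  [30, 0, 0, 0],
  [40, 0, 0, 0],
  [40, 0, 0, 0],
  [30, 0, 0, 0],
  [0, 0, 0, 0],
  [0, 0, 0, 0],
  [0, 0, 0, 0],
  [0, 0, 0, 0],
])

```text
clock: 21.05
eef_pos: [0.4374, -0.2244, 0.2385]
tcp_rot: [0.0, -0.014, 1.0, -0.0]
force: [-0.3, 0.4, 0.1]
gripper_width: 0.0876
```

```bash
python3 -c "
from h import *
st()
d=snap('scene','s5'); snap('top','t5')
a=cv2.resize(cv2.imread('pics/s5.png')[70:330,150:450],(500,433)); b=cv2.imread('pics/t5.png')[120:330,190:500]
b=cv2.resize(b,(300,203)); c=np.zeros((433,300,3),np.uint8); c[:203]=b
e=cv2.resize(cv2.imread('pics/s5.png')[100:170,165:275],(300,191)); c[220:411]=e
cv2.imwrite('pics/f5.png',np.hstack([a,c]))"
```

```text
t 21.05 [ 0.4374 -0.2244  0.2385] F world [-0.27  0.36  0.15] F tool [ 0.26  0.36 -0.15] w 0.0876
```

View pics/f5.png

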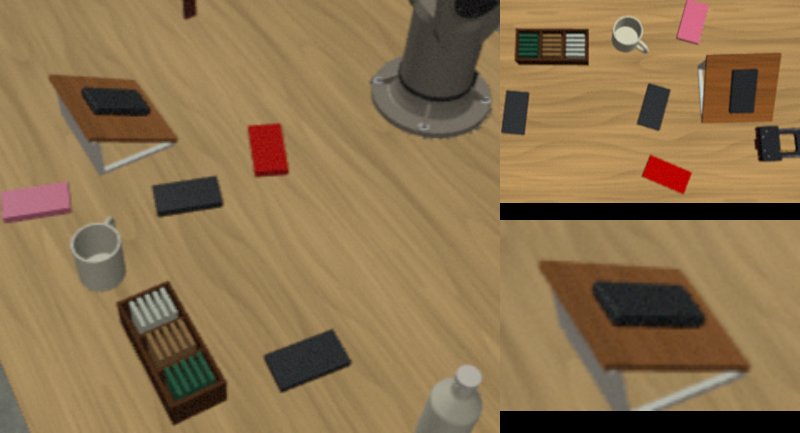

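The slate lies flat on the stand, in the middle, with everything else undisturbed. I'll measure the centring and check that it stays still.

Emit:
move_arm([
  [0, 0, 0, 0],
  [0, 0, 0, 0],
  [0, 0, 0, 0],
  [0, 0, 0, 0],
  [0, 0, 0, 0],
  [0, 0, 0, 0],
  [0, 0, 0, 0],
  [0, 0, 0, 0],
  [0, 0, 0, 0],
  [0, 0, 0, 0],
])

```text
clock: 22.15
eef_pos: [0.4364, -0.2246, 0.2385]
tcp_rot: [0.0, -0.014, 1.0, -0.0]
force: [-0.4, -0.5, -0.0]
gripper_width: 0.0877
```

```bash
python3 - <<'E'
from h import *
snap('top','t6')
M=R.from_euler('z',.0279).as_matrix()@R.from_euler('y',-28,degrees=True).as_matrix(); o=np.array([.5816,-.2193,.061])
for f in('t5','t6'):
    d=np.load(f'pics/{f}.npy',allow_pickle=True).item(); m=(d['image'].max(2)<75).astype(np.uint8); m[:180]=0;m[245:]=0;m[:,:405]=0;m[:,475:]=0
    n,l,s,c=cv2.connectedComponentsWithStats(m); i=1+s[1:,4].argmax(); u,v=c[i]
    r=rot(d)@np.array([(u-d['cx'])/d['fx'],(v-d['cy'])/d['fy'],1]); p=np.array(d['position']); nn=M[:,2]
    P=p+r*((o+.014*nn-p)@nn)/(r@nn); print(f,c[i].round(2),s[i],'panel-frame mm',((P-o)@M*1000).round(1))
E
```

```text
t5 [440.71 213.81] [ 426  192   31   45 1181] panel-frame mm [ 0.2 -0.1 14. ]
t6 [440.74 213.78] [ 426  191   31   46 1184] panel-frame mm [ 0.3 -0.1 14. ]
```

It's centred to within 1 mm and hasn't moved in a second, so I'm handing in.

```bash
python3 -c "
from h import *
print(ctrl.sign_off())"
```

```text
the job is handed in; nothing more can be done
None
```

The non-slip slate, the middle of the three, is lying flat in the middle of the display stand and staying there by itself. I handed the job in at about 22 s of the 54 s allowed.

- **Finding it:** I pushed two of the slates sideways. The leftmost in the top view resisted with about 1.2 N and the middle one with about 7 N. I did not push the third, next to the stand, but took it as slick by elimination.
- **First test set aside:** I dragged the leftmost slate while gripping it and got about 4 N. The grip was also pressing it down with 6–10 N, so I ignored that reading and repeated the test by pushing.
- **Placing it:** I lowered the slate until its uphill end touched and it swung flat in the fingers. For a moment it was pressed on with about 10 N (about 14 N including its weight). I eased off to about 2 N before letting go.
- **Last checks:** The pictures put it about 0.3 mm from the panel's centre. It had not measurably moved after one second. The arm was clear and touching nothing. The two slick slates lie flat on the counter, and the mug, milk bottle and tea box look untouched.

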